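Roll down the radio's new dial plate

TASK

A new dial plate has just been stuck on the red radio, and the wooden dowel lies across one end of it. Bed the plate down: with your fingertips on top of the dowel, press firmly and roll it along the plate to the other end (in several strokes if need be), and leave it lying square across the plate at rest, on the last 25 mm or so before that end, not rolled off. Do not pick the dowel up or push it from its sides, and leave the loose knobs, the pliers and the other loose things on the bench as they are.

Things in the scene. Friction and masses are not known exactly. Their poses are not given: they have to be found in the camera images.
- dowel: round wooden dowel, 44 mm diameter, 92 mm long, 0.1 kg. Origin at its middle, on its axis; its x runs along its axis. On the plate its top is 0.1205 m above the bench. It rolls without slipping and stops within a few mm when let go at rest. A flat fingertip pressed on its top travels twice as far as the dowel, so one fingertip stroke rolls it only 20 to 25 mm; lift and set down again
- dial_plate: aluminium dial plate with a dark printed scale, 170 x 50 x 2.5 mm, fixed flat on the radio's upturned front. Origin at the centre of its underside; y runs along its length, x across, z up. Its top face is 0.0765 m above the bench. The dowel starts across it 12 to 27 mm from its -y end and has to go to its +y end
- plate_start (a point): middle of the top edge of the plate's end where the dowel starts
- plate_end (a point): middle of the top edge of the plate's other end, where the dowel has to go; the finished dowel's axis lies over the last 25 mm or so of plate before it. Beyond it is 60 mm of radio front, 2.5 mm lower
- radio: red portable radio lying on its back on a thin rubber mat, fixed: 290 mm long (its y), 180 mm wide (its x), front face up, 74 mm above the bench; origin on the bench under its centre. Round speaker grille; two bare shafts 14 mm high. The plate's centre is 45 mm from the radio's centre towards +x. Folded handle round its +x side, below the front face
- knob_a: loose black control knob, 33 mm across and 16 mm high, lying on the radio's front between the shafts and the grille; origin at its underside. Leave alone
- knob_b: loose black control knob like the other, lying on the radio's front by the two shafts; origin at its underside. Leave alone
- pliers: steel pliers with black sleeves, 165 mm long, 13 mm high, lying on the bench beside the radio's +y side; origin at its underside, 20 mm from its middle towards the jaws. Leave alone
- tape: roll of double-sided tape lying flat, 86 mm across, 20 mm high, on the bench beside the radio's -y side; origin at its underside. Leave alone
- reel: standing reel of solder wire, 58 mm across, 55 mm high, to the robot's right; origin at its underside. Leave alone
- jar: closed glass jar of screws, 64 mm across, 73 mm high, to the robot's left; origin at its underside. Leave alone
Mind the look-alikes: they are no part of the job. What is shaped like the dowel but green is not meant.

How it is judged:
On the way, in this order (a step that is already met when the one before it is completed fails the run):
1. the dowel, pressed on the plate, has rolled clear of the start and is on the first half of the plate (y of dowel in the frame of dial_plate between -0.048 and -0.018 m and contact force between dowel and dial_plate above 4 N), for 0.04 s.
2. the dowel passes the middle of the plate, pressed down and turned over by rolling (not slid) (y of dowel in the frame of dial_plate between -0.016 and 0.016 m and angle between dowel's own z axis and vertical above 1.3 rad and contact force between dowel and dial_plate above 4 N), for 0.04 s.
3. the dowel rolls on over the second half of the plate, pressed down (y of dowel in the frame of dial_plate between 0.018 and 0.052 m and contact force between dowel and dial_plate above 4 N), for 0.04 s.
At the end, for the whole second after the job is handed in: The dowel lies at rest on the plate, its axis over the last 31 mm before the other end, square within 0.25 rad and centred within 22 mm, untouched, having been rolled there under over 4 N of pressure in the first half, at the middle and in the second half (y of dowel in the frame of dial_plate between 0.054 and 0.086 m and x of dowel in the frame of dial_plate between -0.022 and 0.022 m and z of dowel in the frame of dial_plate between 0.0225 and 0.027 m and angle between the x axis of dowel and the x axis of dial_plate, either way round below 0.25 rad and linear speed of dowel below 0.01 m/s).
It fails at once if the dowel was lifted off the plate (height (world z) of dowel above 0.112 m).
It fails at once if the dowel fell off the radio's front (height (world z) of dowel below 0.085 m).
It fails at once if the fingers pushed or pinched the dowel's sides instead of its top (contact force between the fingers and dowel above 0.5 N and height (world z) of the grasp point below 0.118 m).
It fails at once if a loose knob on the radio was knocked away (distance of any of knob_a, knob_b from where it was at the start of the episode above 0.02 m).
It fails at once if something lying on the bench was disturbed (distance of any of pliers, tape, reel, jar from where it was at the start of the episode above 0.02 m).
It also fails if it takes over 67 s, if anything falls off the work surface, if the arm or the gripper's body presses on something with over 40 N, if the wrist force passes 120 N, or if a joint passes its speed limit or range.

ROBOT

A 6-joint arm with a two-finger parallel gripper is mounted at the origin on the work surface. World frame = base frame: x ahead of the robot, y to its left, z up, the work surface at z = 0. Lengths are in m, angles in rad, forces in N, time in s.
With the tool pointing down it reaches from about 0.275 to 0.725 m from the base axis. Payload 5.6 kg.
Tool frame: the origin (TCP) lies at the very end of the fingers, on their centre line; the grasp point (between the pads) lies 19 mm behind it; z points along the fingers, x is the direction in which the jaws open and shut, and the axes are right-handed (so a half turn about z gives the same grasp; the last joint's range is limited). The gripper opens to 85 mm and grips with 20 to 120 N. Pads are 22 mm wide; open, the fingers measure 114 mm over their backs; the gripper's body (76 mm by 85 mm) begins 54 mm behind the grasp point. The pads swing forward as they close: fully open they stand 13 mm farther back than shut.
Start: joints at [-0.848, 0.255, 0.108, 0, -1.424, -0.285], TCP at [0.233, -0.498, 0.231] pointing down, gripper open.
Joint ranges: [-2.95, 2.95], [-1.21, 1.97], [-1.09, 1.5], [-2.87, 1.71], [-2.94, -0.07], [-3.05, 3.05]. Speed limits (rad/s): [2.57, 2.57, 3.14, 3.14, 3.14, 3.14].

INTERFACE

Orientations are given as a unit quaternion [w, x, y, z].
In Python, from workcell import state, camera, camera_params, close_job gives the robot as it stands.
- The arm moves only by the tool carry_out, never from a script. Its argument "motion" is a list of rows, each a list of 7 numbers: the opening, from 0 (shut) to 1 (fully open), then the shift along the tool's x, y, z in units of 25 mm (1.0 is 25 mm), then the turn, a rotation vector about the tool's x, y, z in units of 8 degrees (1.0 is 8 degrees). In form: [[hand, x, y, z, rx, ry, rz], ...]. A call has 1 to 5 rows; each row is the pose to reach, as a shift and turn from the pose measured when the call began, along the tool's axes at that moment; what a row does not reach only later rows make up. A row lasts 1/10 s, in which the tool goes at most 50 mm and 8.59 degrees, less where a joint would pass 70% of its speed; a pose out of reach is approached as far as the arm can. A call with a gripper value outside its range is refused whole. The fingers move at their own pace and stop on an object; "force" is the grip in N (left out, the last holds). Time passes only in rows, so rows that repeat a pose let the fingers close. It gives the time, the measured TCP pose, the force and the opening at its end, in the units of the state.
- state(): the state, without advancing time (a new reading comes with each control period).
- camera(name): name is "scene" or "top"; returns (picture, depth): 480x640x3 uint8, red, green, blue; 480x640 float32, m along the optical axis (not along the pixel's ray), 0 where there is no reading.
- camera_params(name): a dict with "fx", "fy", "cx", "cy" (pixels), "pose" (4x4, takes a point from camera to world coordinates). Camera axes: x right, y down, z forward; pixel columns grow to the right and rows downward; lengths in m; the calibration is good to about 2 mm. A picture is of the moment at which its call begins. camera_params takes no time and is no camera call.
- close_job(): hands the job in, once; it reports no verdict.
The state is a dict: "time_s": time; "joint_positions": joint angles; "joint_vel": joint speeds; "effort": joint torques, N m; "eef_pos": TCP position; "ee_rot": TCP orientation; "ft_force": force on the tool from outside, world axes, zero at the start; "ft_torque": the same for the moment, N m; "width": finger opening in m.
Only numpy, scipy, OpenCV 4.12 (cv2) and the standard library are available. Lean on these libraries where they do the work, as an engineer would, in place of code of your own. Each camera call takes 0.05 s, during which the arm holds its last target.

## Working session

There is one attempt and no reset: what is moved stays moved. The work goes in short steps, Python scripts to look and compute and a tool call to move; the robot and the scene stay as the last step left them, time stands still between calls to the robot, and variables do not carry over. Pictures are saved under pics/ and viewed, and the job is handed in when it is done.

Besides the shell and the picture viewer there is one more tool, called after "Call:" by a JSON object that holds its "api" and its "payload". carry_out: Moves the arm, as the interface text tells. Its arguments: {"type":"object","properties":{"motion":{"type":"array","items":{"type":"array","items":{"type":"number"}}},"force":{"type":"number"}},"required":["motion"]}

```bash
mkdir -p pics; ls; python3 - <<'E'
from workcell import *
import cv2,numpy as np
for n in("scene","top"):
    p,d=camera(n); cv2.imwrite(f"pics/{n}0.png",p[:,:,::-1]); np.save(f"pics/{n}0d.npy",d); print(camera_params(n))
print(state())
E
```

```text
pics
{'fx': 546.1908635270653, 'fy': 546.1908635270653, 'cx': 321.8334584498068, 'cy': 236.61493710092924, 'pose': array([[ 0.44067837,  0.63040461, -0.63905603,  1.52328408],
       [ 0.897607  , -0.30135826,  0.32169066, -0.49715874],
       [ 0.01021046, -0.71538328, -0.69865765,  1.14317282],
       [ 0.        ,  0.        ,  0.        ,  1.        ]])}
{'fx': 561.4101303280564, 'fy': 561.4101303280564, 'cx': 316.6112705658445, 'cy': 236.59581167462346, 'pose': array([[ 0.01984897, -0.99490237,  0.09887008,  0.43465169],
       [-0.99977693, -0.01903712,  0.00914799, -0.01895407],
       [-0.00721915, -0.0990296 , -0.9950583 ,  1.30082463],
       [ 0.        ,  0.        ,  0.        ,  1.        ]])}
{'time_s': 0.1, 'joint_positions': array([-8.48382315e-01,  2.55716118e-01,  1.07153451e-01, -4.10742295e-04,
       -1.42387173e+00, -2.84624040e-01]), 'joint_vel': array([-0.00062259, -0.00286953,  0.00365313,  0.00056394, -0.00037607,
       -0.0007883 ]), 'effort': array([-2.89339478e-03, -3.87604129e+01,  2.38473201e+01,  5.37795514e+00,
       -3.82688188e-03,  8.72725337e-06]), 'eef_pos': array([ 0.23305122, -0.49771901,  0.23048076]), 'ee_rot': array([-7.30207396e-04,  5.36710095e-01,  8.43766296e-01,  4.22940679e-04]), 'ft_force': array([ 0.13495435,  0.49336284, -0.57202235]), 'ft_torque': array([0.01359881, 0.027173  , 0.00706605]), 'width': 0.0852493967653328}
```

View pics/top0.png

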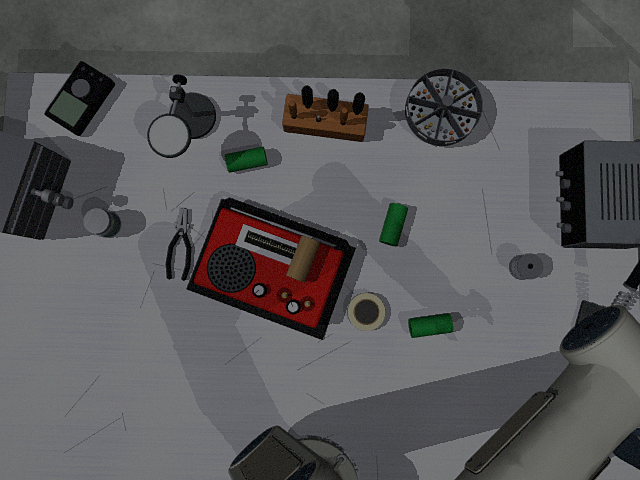

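View pics/scene0.png

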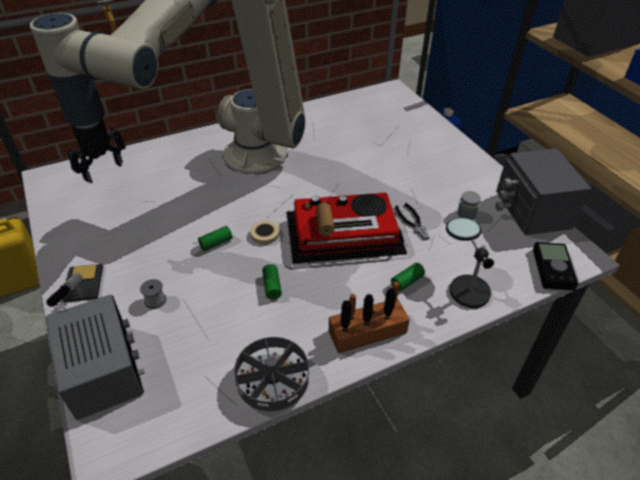

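The dowel is at about (303,258) in the top view, across the right end of the plate. The plate's free end is near (240,235). I'll enlarge this area.

```bash
cat > h.py <<'E'
import numpy as np,cv2
from workcell import *
def pix2w(n,u,v,z):
    c=camera_params(n);P=c['pose'];r=P[:3,:3]@np.array([(u-c['cx'])/c['fx'],(v-c['cy'])/c['fy'],1.]);o=P[:3,3]
    return o+r*(z-o[2])/r[2]
def depth2w(n,d):
    c=camera_params(n);v,u=np.mgrid[:480,:640]
    p=np.stack([(u-c['cx'])/c['fx']*d,(v-c['cy'])/c['fy']*d,d],-1)
    return p@c['pose'][:3,:3].T+c['pose'][:3,3]
def w2pix(n,p):
    c=camera_params(n);P=c['pose'];q=P[:3,:3].T@(np.asarray(p)-P[:3,3]);return q[:2]/q[2]*c['fx']+[c['cx'],c['cy']]
def crop(n,name,u0,v0,w,h,k):
    p,d=camera(n);cv2.imwrite(name,cv2.resize(p[v0:v0+h,u0:u0+w,::-1],None,fx=k,fy=k,interpolation=cv2.INTER_CUBIC));return p,d
E
python3 - <<'E'
from h import *
p=cv2.imread("pics/top0.png")
c=cv2.resize(p[190:345,180:365],None,fx=3.84,fy=3.84,interpolation=cv2.INTER_CUBIC)
cv2.imwrite("pics/topc.png",np.clip(c*1.6,0,255).astype('uint8')); print(c.shape)
d=np.load("pics/top0d.npy");W=depth2w("top",d)
m=np.zeros((480,640),bool);m[190:345,180:365]=1
z=W[...,2]
for a,b in((.07,.08),(.11,.13)):
    s=m&(z>a)&(z<b); print(a,s.sum(),np.median(z[s]))
s=m&(z>.1)&(z<.13); q=W[s]; mu=q.mean(0); print(mu,q[:,2].max())
r=cv2.minAreaRect((q[:,:2]*1000).astype('float32')); print('dowel',r)
s=m&(z>.064)&(z<.082); 
print('radio',cv2.minAreaRect((W[s][:,:2]*1000).astype('float32')))
E
```

```text
(595, 710, 3)
0.07 8820 0.07524950834527244
0.11 766 0.11870086491576537
[0.5055608  0.02054095 0.1165606 ] 0.12687324939857603
dowel ((506.13348388671875, 21.204959869384766), (43.82536697387695, 91.68276977539062), 69.6697998046875)
radio ((492.27740478515625, 96.53211212158203), (290.29925537109375, 187.49961853027344), 70.90970611572266)
```

View pics/topc.png

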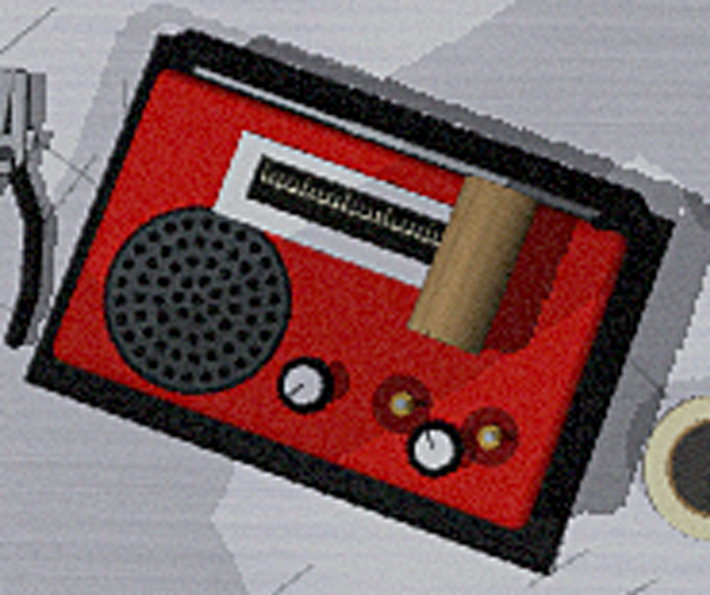

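```bash
python3 - <<'E'
from h import *
k=3.84
f=lambda x,y,z:pix2w("top",180+(x+.5)/k-.5,190+(y+.5)/k-.5,z)
A=f(244,130,.0765);B=f(215,208,.0765);C=f(455,207,.0765);D=f(423,288,.0765)
print(A,B,C,D,np.linalg.norm(A-B))
u=(C-A)+(D-B);u/=np.linalg.norm(u);print('edge dir to start',u)
e=(A+B)/2; yv=-u; print('end',e,'start',e-.17*yv,'yaw y deg',np.degrees(np.arctan2(yv[1],yv[0])))
for n,(x,y) in dict(a=(305,384),b=(435,447)).items(): print(n,f(x,y,.09))
for n,(x,y) in dict(a=(400,403),b=(490,436)).items(): print('shaft',n,f(x,y,.088))
# dowel corners at the ends of axis; top at z .1205
d=np.load("pics/top0d.npy");W=depth2w("top",d)
r=W[240:285,285:325].reshape(-1,3);q=r[(r[:,2]>.1)&(r[:,2]<.13)]
xv=np.array([-yv[1],yv[0],0]);xv=-xv
for dd in (q-e)@yv,(q-e)@xv: print(np.percentile(dd,[1,50,99]))
c=q[q[:,2]>.112];print('top y',((c-e)@yv).mean(),c.mean(0))
E
```

```text
[0.58217906 0.15433221 0.0765    ] [0.53705348 0.1694219  0.0765    ] [0.540259   0.03247858 0.0765    ] [0.49373396 0.04959213 0.0765    ] 0.047581687022519
edge dir to start [-0.33261039 -0.94306433  0.        ]
end [0.55961627 0.16187706 0.0765    ] start [0.5030725  0.00155612 0.0765    ] yaw y deg 70.5727075571618
a [0.43809036 0.11356047 0.09      ]
b [0.40455909 0.03996216 0.09      ]
shaft a [0.42856455 0.06024474 0.088     ]
shaft b [0.41122587 0.00946549 0.088     ]
[-0.17183435 -0.15231766 -0.12933917]
[-0.04870321 -0.00636291  0.03959484]
top y -0.15118573461620718 [0.5037029  0.02128393 0.11861401]
```

```bash
cat >> h.py <<'E'
from scipy.spatial.transform import Rotation as R
END=np.array([.5596,.1619,.0765]);Y=np.array([np.cos(np.radians(70.7)),np.sin(np.radians(70.7)),0]);X=np.array([Y[1],-Y[0],0])
RT=R.from_matrix(np.stack([-X,Y,[0,0,-1]],1))
def go(yd,z,xd=-.005):
    "yd,xd: dial coords (y from plate centre)"
    t=END-.085*Y+Y*yd+X*xd; t[2]=z
    s=state();q=s['ee_rot'];Rc=R.from_quat([q[1],q[2],q[3],q[0]])
    print('target',t,'shift',np.round(Rc.inv().apply(t-s['eef_pos'])/.025,2),'rot',np.round(np.degrees((Rc.inv()*RT).as_rotvec())/8,2))
def where():
    s=state();r=s['eef_pos']-(END-.085*Y);print('t',s['time_s'],'tcp dial y',round(r@Y,4),'x',round(r@X,4),'z',s['eef_pos'][2],'F',s['ft_force'].round(1),'w',s['width'])
def dowel(n="top"):
    p,d=camera(n);W=depth2w(n,d).reshape(-1,3)
    h=cv2.cvtColor(p,cv2.COLOR_RGB2HSV).reshape(-1,3).astype(int)
    r=W-(END-.085*Y);yy=r@Y;xx=r@X
    m=(W[:,2]>.098)&(W[:,2]<.128)&(abs(yy)<.13)&(abs(xx)<.065)&(h[:,0]>8)&(h[:,0]<25)&(h[:,1]>60)
    q=np.stack([xx[m],yy[m]],1)*1000; print(m.sum(),cv2.minAreaRect(q.astype('float32')),'mean z',W[m][:,2].mean(), 'y1/50/99',np.percentile(q[:,1],[1,50,99]),'x',np.percentile(q[:,0],[1,99]))
    return p
E
python3 -c "
from h import *
go(-.075,.2);where();dowel();dowel('scene')"
```

```text
target [0.50199869 0.01254442 0.2       ] shift [13.92 18.4   1.24] rot [ 0.   -0.01 -5.7 ]
t 0.1 tcp dial y -0.6455 x -0.0902 z 0.23048075891686445 F [ 0.1  0.5 -0.6] w 0.0852493967653328
847 ((-4.083492279052734, -65.41404724121094), (43.918758392333984, 91.46473693847656), 89.11217498779297) mean z 0.11695722914065484 y1/50/99 [-86.90213181 -66.00365193 -44.4386368 ] x [-48.54008055  40.83773791]
381 ((-2.1474990844726562, -65.34709930419922), (41.66316604614258, 100.23068237304688), 88.64493560791016) mean z 0.11537275182661563 y1/50/99 [-86.11121303 -66.87120031 -45.378162  ] x [-48.788987    46.04677286]
```

Call:
{"api": "carry_out", "payload": {"motion": [[0.3, 1.1, 1.5, 0.1, 0, 0, -0.5], [0.3, 2.2, 3, 0.2, 0, 0, -1], [0.3, 3.4, 4.5, 0.3, 0, 0, -1.5], [0.3, 4.5, 6, 0.4, 0, 0, -2], [0.3, 5.7, 7.5, 0.5, 0, 0, -2.5]], "force": 40}}

```text
time_s: 0.7
eef_pos: [0.3429, -0.2876, 0.2182]
ee_rot: [-0.0, 0.381, 0.925, 0.0]
ft_force: [1.6, -0.5, 0.2]
width: 0.0258
```

```bash
python3 -c "
from h import *
go(-.076,.2);where()"
```

```text
target [0.50166818 0.01160062 0.2       ] shift [ 3.92 12.97  0.74] rot [ 0.   -0.01 -3.18]
t 0.7 tcp dial y -0.4109 x -0.0559 z 0.2182189110750299 F [ 1.6 -0.5  0.2] w 0.025820968872298046
```

Call:
{"api": "carry_out", "payload": {"motion": [[0.3, 0.6, 1.8, 0.1, 0, 0, -0.5], [0.3, 1.1, 3.6, 0.2, 0, 0, -1], [0.3, 1.7, 5.4, 0.3, 0, 0, -1.5], [0.3, 2.2, 7.2, 0.4, 0, 0, -2], [0.3, 2.8, 9, 0.5, 0, 0, -2.5]]}}

```text
time_s: 1.2
eef_pos: [0.4522, -0.0767, 0.2059]
ee_rot: [-0.0, 0.213, 0.977, 0.0]
ft_force: [1.1, -0.3, 1.2]
width: 0.0255
```

```bash
python3 -c "
from h import *
go(-.076,.17);where()"
```

```text
target [0.50166818 0.01160062 0.17      ] shift [-0.33  4.03  1.44] rot [ 0.01 -0.   -0.66]
t 1.2 tcp dial y -0.1757 x -0.0225 z 0.20591506192111536 F [ 1.1 -0.3  1.2] w 0.02546608275623867
```

Call:
{"api": "carry_out", "payload": {"motion": [[0.3, -0.1, 1.5, 0.4, 0, 0, -0.3], [0.3, -0.3, 3, 0.9, 0, 0, -0.6], [0.3, -0.33, 4.03, 1.44, 0, 0, -0.66], [0.3, -0.33, 4.03, 1.44, 0, 0, -0.66], [0.3, -0.33, 4.03, 1.44, 0, 0, -0.66]]}}

```text
time_s: 1.7
eef_pos: [0.5014, 0.0118, 0.1695]
ee_rot: [-0.001, 0.167, 0.986, 0.0]
ft_force: [-0.6, 0.7, 0.4]
width: 0.0255
```

```bash
python3 - <<'E'
from h import *
go(-.076,.13);where()
for n,a in (("top",(240,190,120,100)),("scene",(270,150,150,120))): crop(n,f"pics/{n}1.png",*a,5)
where()
E
```

```text
target [0.50166818 0.01160062 0.13      ] shift [-0.01 -0.    1.58] rot [-0.   -0.01  0.01]
t 1.7 tcp dial y -0.0759 x -0.0053 z 0.16949024152691033 F [-0.6  0.7  0.4] w 0.0254576963873043
t 1.8 tcp dial y -0.0766 x -0.0049 z 0.1704450409425854 F [-0.7 -1.2  0.1] w 0.025879041175828243
```

View pics/scene1.png

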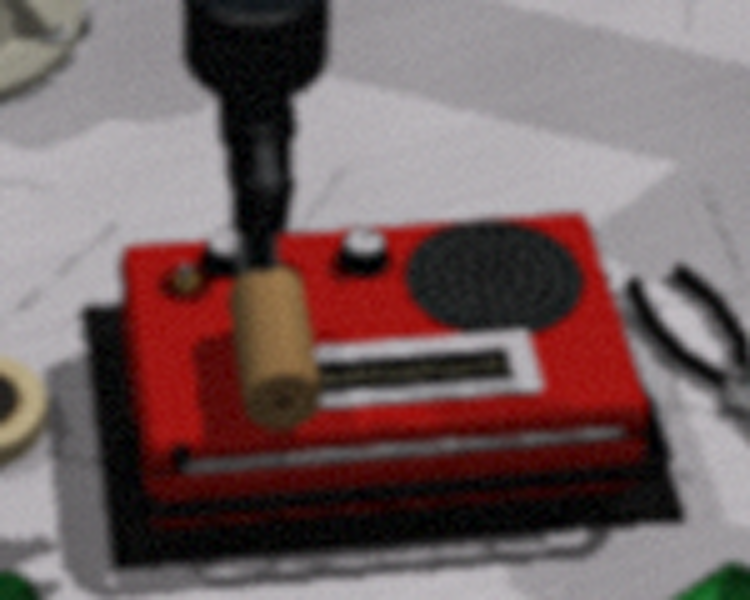

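View pics/top1.png

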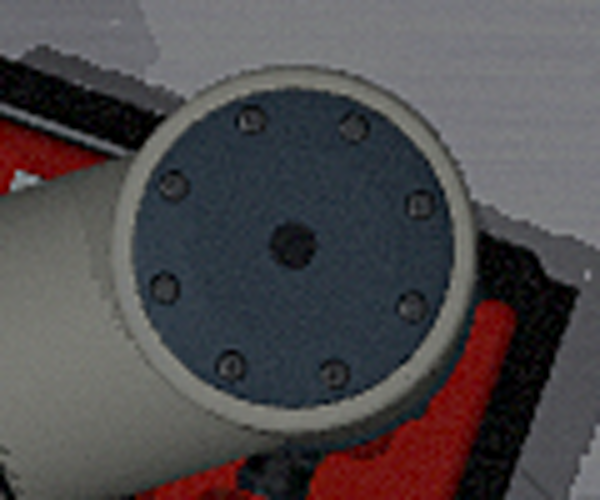

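Call:
{"api": "carry_out", "payload": {"motion": [[0.3, 0, 0.1, 0.8, 0, 0, 0], [0.3, 0, 0.1, 1.4, 0, 0, 0], [0.3, 0, 0.1, 1.8, 0, 0, 0], [0.3, 0, 0.1, 1.8, 0, 0, 0]]}}

```text
time_s: 2.2
eef_pos: [0.5015, 0.0126, 0.1247]
ee_rot: [-0.001, 0.169, 0.986, 0.0]
ft_force: [0.5, -0.5, -0.0]
width: 0.0252
```

```bash
python3 -c "
from h import *
go(-.074,.118);where()"
```

```text
target [0.50232921 0.01348822 0.118     ] shift [-0.02  0.04  0.27] rot [ 0.   -0.01 -0.01]
t 2.2 tcp dial y -0.0751 x -0.0055 z 0.1246917169293831 F [ 0.5 -0.5 -0. ] w 0.025216553013585143
```

Call:
{"api": "carry_out", "payload": {"motion": [[0.3, 0, 0.04, 0.1, 0, 0, 0], [0.3, 0, 0.04, 0.16, 0, 0, 0], [0.3, 0, 0.04, 0.16, 0, 0, 0]]}}

```text
time_s: 2.5
eef_pos: [0.5021, 0.0136, 0.1211]
ee_rot: [-0.0, 0.169, 0.986, 0.0]
ft_force: [-0.4, 0.2, -0.6]
width: 0.0257
```

Call:
{"api": "carry_out", "payload": {"motion": [[0.3, 0, 0, 0.05, 0, 0, 0], [0.3, 0, 0, 0.08, 0, 0, 0], [0.3, 0, 0, 0.08, 0, 0, 0]]}}

```text
time_s: 2.8
eef_pos: [0.5025, 0.0136, 0.1201]
ee_rot: [0.0, 0.168, 0.986, 0.0]
ft_force: [-1.8, -0.3, 5.6]
width: 0.0257
```

Call:
{"api": "carry_out", "payload": {"motion": [[0.3, 0, 0, 0.09, 0, 0, 0], [0.3, 0, 0.15, 0.1, 0, 0, 0], [0.3, 0, 0.35, 0.1, 0, 0, 0], [0.3, 0, 0.55, 0.1, 0, 0, 0], [0.3, 0, 0.7, 0.1, 0, 0, 0]]}}

```text
time_s: 3.3
eef_pos: [0.5089, 0.0307, 0.1202]
ee_rot: [0.002, 0.168, 0.986, 0.001]
ft_force: [-6.7, 2.0, 15.0]
width: 0.0257
```

```bash
python3 - <<'E'
from h import *
where()
crop("scene","pics/scene2.png",270,150,150,120,5);dowel("scene")
where()
E
```

```text
t 3.3 tcp dial y -0.0556 x -0.0044 z 0.12015893904004529 F [-6.7  2.  15. ] w 0.02569498566447114
262 ((-1.9347801208496094, -56.88038635253906), (96.99881744384766, 40.76876449584961), 0.6416821479797363) mean z 0.11374195819708523 y1/50/99 [-76.74940686 -63.03293711 -36.79890607] x [-45.36146635  46.20850383]
t 3.4 tcp dial y -0.0554 x -0.0044 z 0.12014199201803313 F [-6.4  2.6 15.8] w 0.025744086064010765
```

View pics/scene2.png

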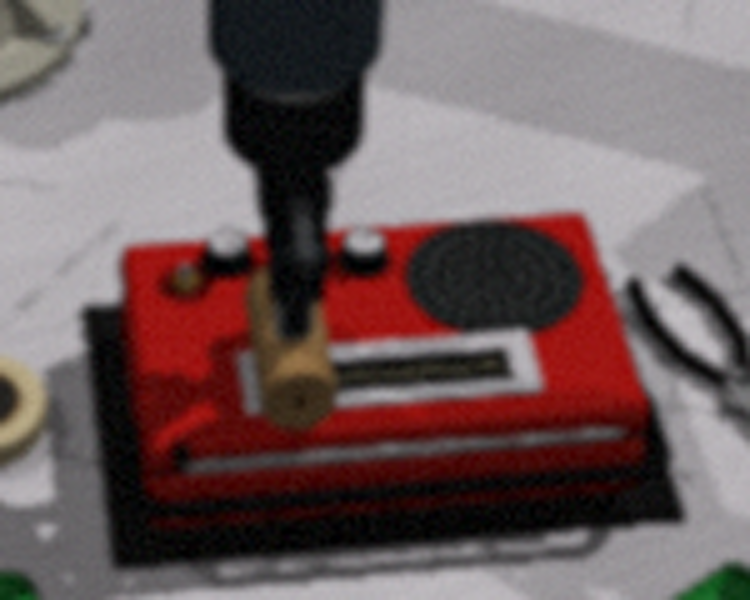

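The dowel rolled about 9 mm for 19 mm of fingertip travel, to y = -57 mm, and is still square. I'll continue the stroke.

Call:
{"api": "carry_out", "payload": {"motion": [[0.3, 0, 0.15, 0.09, 0, 0, 0], [0.3, 0, 0.3, 0.09, 0, 0, 0], [0.3, 0, 0.45, 0.09, 0, 0, 0], [0.3, 0, 0.6, 0.09, 0, 0, 0], [0.3, 0, 0.65, 0.08, 0, 0, 0]]}}

```text
time_s: 3.9
eef_pos: [0.5149, 0.0469, 0.1202]
ee_rot: [0.003, 0.167, 0.986, 0.002]
ft_force: [-4.2, 1.7, 9.9]
width: 0.0254
```

Call:
{"api": "carry_out", "payload": {"motion": [[0.3, 0, 0, -0.1, 0, 0, 0], [0.3, 0, 0, -0.3, 0, 0, 0], [0.3, 0, 0, -0.6, 0, 0, 0], [0.3, 0, 0, -0.6, 0, 0, 0]]}}

```text
time_s: 4.3
eef_pos: [0.5156, 0.0468, 0.1364]
ee_rot: [0.004, 0.167, 0.986, 0.002]
ft_force: [0.0, -0.7, -0.6]
width: 0.0257
```

```bash
python3 - <<'E'
from h import *
dowel("scene");where();go(-.056,.122)
E
```

```text
338 ((-2.8450775146484375, -47.7641487121582), (42.045494079589844, 100.2988510131836), 87.89630889892578) mean z 0.11455491463074505 y1/50/99 [-68.4967255  -52.23679852 -28.09473676] x [-45.95289511  46.76006324]
t 4.35 tcp dial y -0.0383 x -0.0039 z 0.13573730046228966 F [ 0.2  0.4 -0.1] w 0.02538070118269366
target [0.50827847 0.03047664 0.122     ] shift [ 0.05 -0.71  0.55] rot [0.03 0.04 0.  ]
```

Call:
{"api": "carry_out", "payload": {"motion": [[0.3, 0.05, -0.73, 0, 0, 0, 0], [0.3, 0.05, -0.73, 0.3, 0.03, 0.04, 0], [0.3, 0.05, -0.73, 0.55, 0.03, 0.04, 0], [0.3, 0.05, -0.73, 0.66, 0.03, 0.04, 0], [0.3, 0.05, -0.73, 0.7, 0.03, 0.04, 0]]}}

```text
time_s: 4.85
eef_pos: [0.5082, 0.0297, 0.1196]
ee_rot: [0.0, 0.167, 0.986, -0.0]
ft_force: [-8.1, 0.4, 18.5]
width: 0.026
```

```bash
python3 - <<'E'
from h import *
where();go(-.020,.118)
E
```

```text
t 4.85 tcp dial y -0.0568 x -0.0049 z 0.1196014861104849 F [-8.1  0.4 18.5] w 0.025953464609754992
target [0.52017698 0.06445347 0.118     ] shift [0.   1.47 0.06] rot [-0.    0.01  0.01]
```

Call:
{"api": "carry_out", "payload": {"motion": [[0.3, 0, 0.2, 0.08, 0, 0, 0], [0.3, 0, 0.45, 0.08, 0, 0, 0], [0.3, 0, 0.7, 0.08, 0, 0, 0], [0.3, 0, 0.95, 0.08, 0, 0, 0], [0.3, 0, 1.15, 0.08, 0, 0, 0]]}}

```text
time_s: 5.35
eef_pos: [0.5182, 0.0575, 0.1201]
ee_rot: [0.002, 0.167, 0.986, 0.0]
ft_force: [-7.6, 3.5, 18.8]
width: 0.0256
```

Call:
{"api": "carry_out", "payload": {"motion": [[0.3, 0, 0.15, 0.08, 0, 0, 0], [0.3, 0, 0.25, 0.08, 0, 0, 0], [0.3, 0, 0.25, 0.08, 0, 0, 0]]}}

```text
time_s: 5.65
eef_pos: [0.5207, 0.0643, 0.1201]
ee_rot: [0.003, 0.166, 0.986, 0.001]
ft_force: [-6.9, 2.6, 15.1]
width: 0.0255
```

Call:
{"api": "carry_out", "payload": {"motion": [[0.3, 0, 0, -0.1, 0, 0, 0], [0.3, 0, 0, -0.3, 0, 0, 0], [0.3, 0, 0, -0.6, 0, 0, 0], [0.3, 0, 0, -0.6, 0, 0, 0]]}}

```text
time_s: 6.05
eef_pos: [0.5213, 0.0643, 0.136]
ee_rot: [0.003, 0.166, 0.986, 0.001]
ft_force: [-0.4, 0.1, 1.4]
width: 0.0254
```

```bash
python3 - <<'E'
from h import *
dowel("scene");where();go(-.036,.118)
crop("scene","pics/scene3.png",270,150,150,120,5)
E
```

```text
328 ((-0.21146392822265625, -29.600597381591797), (41.795654296875, 95.95967864990234), 89.24601745605469) mean z 0.11467350262664952 y1/50/99 [-50.42637552 -33.83635979  -9.49383483] x [-42.97837425  46.92907077]
t 6.1 tcp dial y -0.0199 x -0.0042 z 0.1354328304994889 F [ 0.5 -1.  -0.9] w 0.025390567606201977
target [0.51488875 0.04935266 0.118     ] shift [ 0.04 -0.65  0.7 ] rot [0.02 0.04 0.02]
```

View pics/scene3.png

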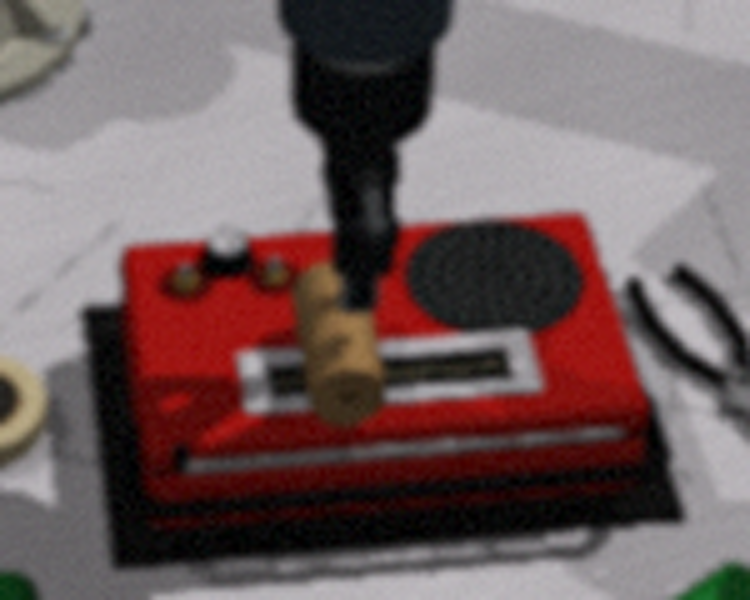

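The dowel is at y = -30 mm, square across the plate, with its near end at about (345,400) in the crop. Next stroke.

Call:
{"api": "carry_out", "payload": {"motion": [[0.3, 0, -0.74, 0, 0, 0, 0], [0.3, 0.04, -0.74, 0.3, 0.03, 0.04, 0], [0.3, 0.04, -0.74, 0.55, 0.03, 0.04, 0], [0.3, 0.04, -0.74, 0.65, 0.03, 0.04, 0], [0.3, 0.04, -0.74, 0.68, 0.03, 0.04, 0]]}}

```text
time_s: 6.65
eef_pos: [0.5139, 0.0468, 0.1196]
ee_rot: [0.0, 0.166, 0.986, -0.001]
ft_force: [-7.5, -0.1, 16.4]
width: 0.0254
```

Call:
{"api": "carry_out", "payload": {"motion": [[0.3, 0, 0.2, 0.08, 0, 0, 0], [0.3, 0, 0.45, 0.08, 0, 0, 0], [0.3, 0, 0.7, 0.08, 0, 0, 0], [0.3, 0, 0.95, 0.08, 0, 0, 0], [0.3, 0, 1.15, 0.08, 0, 0, 0]]}}

```text
time_s: 7.15
eef_pos: [0.524, 0.0748, 0.1201]
ee_rot: [0.001, 0.165, 0.986, -0.0]
ft_force: [-7.5, 2.0, 18.1]
width: 0.0257
```

Call:
{"api": "carry_out", "payload": {"motion": [[0.3, 0, 0.15, 0.08, 0, 0, 0], [0.3, 0, 0.3, 0.08, 0, 0, 0], [0.3, 0, 0.3, 0.08, 0, 0, 0]]}}

```text
time_s: 7.45
eef_pos: [0.5271, 0.083, 0.1201]
ee_rot: [0.002, 0.165, 0.986, 0.0]
ft_force: [-6.7, 3.5, 14.8]
width: 0.0255
```

Call:
{"api": "carry_out", "payload": {"motion": [[0.3, 0, 0, -0.1, 0, 0, 0], [0.3, 0, 0, -0.3, 0, 0, 0], [0.3, 0, 0, -0.6, 0, 0, 0], [0.3, 0, 0, -0.6, 0, 0, 0]]}}

```text
time_s: 7.85
eef_pos: [0.5276, 0.0831, 0.136]
ee_rot: [0.003, 0.165, 0.986, 0.001]
ft_force: [-0.3, -0.1, 1.1]
width: 0.0257
```

```bash
python3 - <<'E'
from h import *
dowel("scene");where();go(-.020,.118)
E
```

```text
337 ((-0.4008598327636719, -9.390796661376953), (43.56623840332031, 99.6643295288086), 89.61247253417969) mean z 0.11474439747440776 y1/50/99 [-31.08376742 -14.10307015  10.49324086] x [-47.86613306  47.00097762]
t 7.9 tcp dial y -0.0001 x -0.0044 z 0.13541956400049948 F [-0.3 -0.1  0.5] w 0.02514546443759851
target [0.52017698 0.06445347 0.118     ] shift [ 0.03 -0.8   0.69] rot [0.02 0.04 0.04]
```

Call:
{"api": "carry_out", "payload": {"motion": [[0.3, 0, -0.74, 0, 0, 0, 0], [0.3, 0.04, -0.74, 0.3, 0.03, 0.04, 0.03], [0.3, 0.04, -0.74, 0.55, 0.03, 0.04, 0.03], [0.3, 0.04, -0.74, 0.65, 0.03, 0.04, 0.03], [0.3, 0.04, -0.74, 0.68, 0.03, 0.04, 0.03]]}}

```text
time_s: 8.4
eef_pos: [0.5206, 0.0657, 0.1197]
ee_rot: [0.0, 0.167, 0.986, -0.001]
ft_force: [-6.5, 0.4, 15.2]
width: 0.0256
```

Call:
{"api": "carry_out", "payload": {"motion": [[0.3, 0, 0.2, 0.08, 0, 0, 0], [0.3, 0, 0.45, 0.08, 0, 0, 0], [0.3, 0, 0.7, 0.08, 0, 0, 0], [0.3, 0, 0.95, 0.08, 0, 0, 0], [0.3, 0, 1.15, 0.08, 0, 0, 0]]}}

```text
time_s: 8.9
eef_pos: [0.5307, 0.0937, 0.1201]
ee_rot: [0.002, 0.166, 0.986, -0.001]
ft_force: [-5.8, 1.9, 17.5]
width: 0.0253
```

Call:
{"api": "carry_out", "payload": {"motion": [[0.3, 0, 0.15, 0.08, 0, 0, 0], [0.3, 0, 0.3, 0.08, 0, 0, 0], [0.3, 0, 0.3, 0.08, 0, 0, 0]]}}

```text
time_s: 9.2
eef_pos: [0.5338, 0.102, 0.12]
ee_rot: [0.003, 0.165, 0.986, 0.0]
ft_force: [-5.2, 3.1, 14.4]
width: 0.0255
```

Call:
{"api": "carry_out", "payload": {"motion": [[0.3, 0, 0, -0.1, 0, 0, 0], [0.3, 0, 0, -0.3, 0, 0, 0], [0.3, 0, 0, -0.6, 0, 0, 0], [0.3, 0, 0, -0.6, 0, 0, 0]]}}

```text
time_s: 9.6
eef_pos: [0.5343, 0.1021, 0.136]
ee_rot: [0.003, 0.165, 0.986, 0.001]
ft_force: [0.6, -0.5, -0.0]
width: 0.0259
```

```bash
python3 - <<'E'
from h import *
dowel("scene");where();go(.001,.118)
crop("scene","pics/scene4.png",270,150,150,120,5)
E
```

```text
344 ((-1.0274658203125, 10.292230606079102), (43.577274322509766, 97.54167938232422), 88.77378845214844) mean z 0.11449916956315159 y1/50/99 [-11.57314893   4.93512581  29.43482397] x [-45.3176876   46.64567905]
t 9.65 tcp dial y 0.02 x -0.0043 z 0.13541595300758918 F [ 0.5 -0.2 -0.3] w 0.025697091758879534
target [0.52711779 0.08427329 0.118     ] shift [ 0.03 -0.76  0.69] rot [0.01 0.04 0.03]
```

View pics/scene4.png

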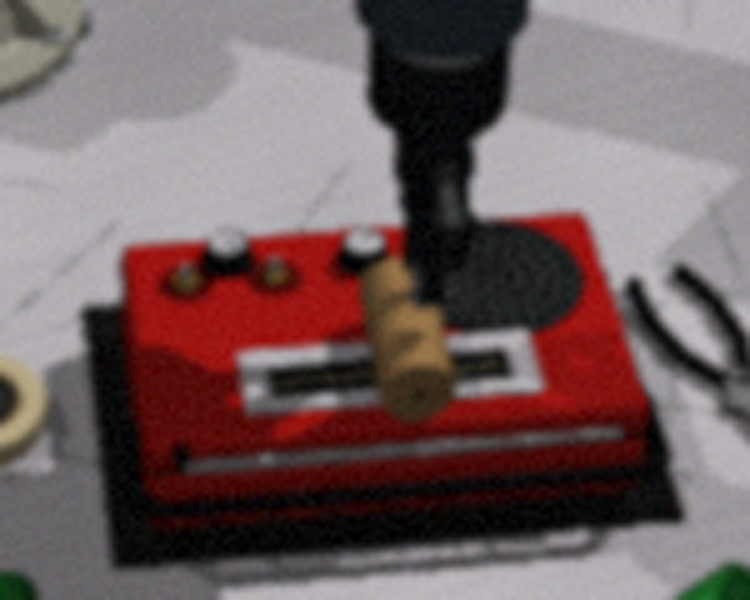

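The dowel is square at y = +10 mm, past the middle of the plate. Next stroke goes to about +29.

Call:
{"api": "carry_out", "payload": {"motion": [[0.3, 0, -0.74, 0, 0, 0, 0], [0.3, 0.04, -0.74, 0.3, 0.03, 0.04, 0.03], [0.3, 0.04, -0.74, 0.55, 0.03, 0.04, 0.03], [0.3, 0.04, -0.74, 0.65, 0.03, 0.04, 0.03], [0.3, 0.04, -0.74, 0.68, 0.03, 0.04, 0.03]]}}

```text
time_s: 10.2
eef_pos: [0.5271, 0.0847, 0.1197]
ee_rot: [0.0, 0.167, 0.986, -0.001]
ft_force: [-8.5, -0.2, 17.2]
width: 0.0257
```

Call:
{"api": "carry_out", "payload": {"motion": [[0.3, 0, 0.2, 0.08, 0, 0, 0], [0.3, 0, 0.45, 0.08, 0, 0, 0], [0.3, 0, 0.7, 0.08, 0, 0, 0], [0.3, 0, 0.95, 0.08, 0, 0, 0], [0.3, 0, 1.15, 0.08, 0, 0, 0]]}}

```text
time_s: 10.7
eef_pos: [0.5372, 0.1128, 0.1201]
ee_rot: [0.002, 0.167, 0.986, -0.0]
ft_force: [-6.4, 1.4, 15.7]
width: 0.0257
```

Call:
{"api": "carry_out", "payload": {"motion": [[0.3, 0, 0.15, 0.08, 0, 0, 0], [0.3, 0, 0.3, 0.08, 0, 0, 0], [0.3, 0, 0.3, 0.08, 0, 0, 0]]}}

```text
time_s: 11.0
eef_pos: [0.5403, 0.1212, 0.12]
ee_rot: [0.003, 0.166, 0.986, 0.0]
ft_force: [-5.7, 2.8, 14.1]
width: 0.0253
```

Call:
{"api": "carry_out", "payload": {"motion": [[0.3, 0, 0, -0.1, 0, 0, 0], [0.3, 0, 0, -0.3, 0, 0, 0], [0.3, 0, 0, -0.6, 0, 0, 0], [0.3, 0, 0, -0.6, 0, 0, 0]]}}

```text
time_s: 11.4
eef_pos: [0.5409, 0.1212, 0.136]
ee_rot: [0.003, 0.166, 0.986, 0.001]
ft_force: [0.0, 0.3, -0.1]
width: 0.026
```

```bash
python3 - <<'E'
from h import *
dowel("scene");where();go(.021,.118)
E
```

```text
338 ((-1.1275100708007812, 29.031328201293945), (42.04317092895508, 98.43094635009766), 88.85488891601562) mean z 0.11508305636668657 y1/50/99 [ 8.06583049 24.54804659 49.10065595] x [-46.85539258  46.91188611]
t 11.45 tcp dial y 0.0403 x -0.0045 z 0.13538434401831612 F [ 0.3 -0.9  0.5] w 0.025427995884015578
target [0.53372807 0.10314931 0.118     ] shift [ 0.03 -0.77  0.69] rot [0.02 0.04 0.02]
```

Call:
{"api": "carry_out", "payload": {"motion": [[0.3, 0, -0.76, 0, 0, 0, 0], [0.3, 0.04, -0.76, 0.3, 0.03, 0.04, 0.03], [0.3, 0.04, -0.76, 0.55, 0.03, 0.04, 0.03], [0.3, 0.04, -0.76, 0.65, 0.03, 0.04, 0.03], [0.3, 0.04, -0.76, 0.68, 0.03, 0.04, 0.03]]}}

```text
time_s: 11.95
eef_pos: [0.5337, 0.1035, 0.1198]
ee_rot: [0.001, 0.168, 0.986, -0.001]
ft_force: [-6.2, 0.6, 15.0]
width: 0.026
```

Call:
{"api": "carry_out", "payload": {"motion": [[0.3, 0, 0.2, 0.08, 0, 0, 0], [0.3, 0, 0.45, 0.08, 0, 0, 0], [0.3, 0, 0.7, 0.08, 0, 0, 0], [0.3, 0, 0.95, 0.08, 0, 0, 0], [0.3, 0, 1.15, 0.08, 0, 0, 0]]}}

```text
time_s: 12.45
eef_pos: [0.5439, 0.1316, 0.1202]
ee_rot: [0.002, 0.167, 0.986, -0.0]
ft_force: [-6.3, 2.2, 15.2]
width: 0.0259
```

Call:
{"api": "carry_out", "payload": {"motion": [[0.3, 0, 0.15, 0.08, 0, 0, 0], [0.3, 0, 0.3, 0.08, 0, 0, 0], [0.3, 0, 0.3, 0.08, 0, 0, 0]]}}

```text
time_s: 12.75
eef_pos: [0.547, 0.14, 0.12]
ee_rot: [0.003, 0.167, 0.986, 0.001]
ft_force: [-5.0, 2.8, 11.9]
width: 0.0258
```

Call:
{"api": "carry_out", "payload": {"motion": [[0.3, 0, 0, -0.1, 0, 0, 0], [0.3, 0, 0, -0.3, 0, 0, 0], [0.3, 0, 0, -0.6, 0, 0, 0], [0.3, 0, 0, -0.6, 0, 0, 0]]}}

```text
time_s: 13.15
eef_pos: [0.5475, 0.14, 0.136]
ee_rot: [0.004, 0.167, 0.986, 0.001]
ft_force: [0.0, 0.3, 0.0]
width: 0.0259
```

```bash
python3 - <<'E'
from h import *
dowel("scene");where();go(.041,.118)
crop("scene","pics/scene5.png",270,150,150,120,5)
E
```

```text
358 ((-2.0961647033691406, 49.505916595458984), (43.79209899902344, 101.33465576171875), 88.58491516113281) mean z 0.11410787838176054 y1/50/99 [27.92263571 43.65666053 69.75056133] x [-45.53010788  47.5904053 ]
t 13.2 tcp dial y 0.0602 x -0.0044 z 0.13539913336290152 F [-0.5  0.3 -0.1] w 0.025251537207846772
target [0.54033836 0.12202533 0.118     ] shift [ 0.03 -0.77  0.69] rot [0.02 0.04 0.01]
```

View pics/scene5.png

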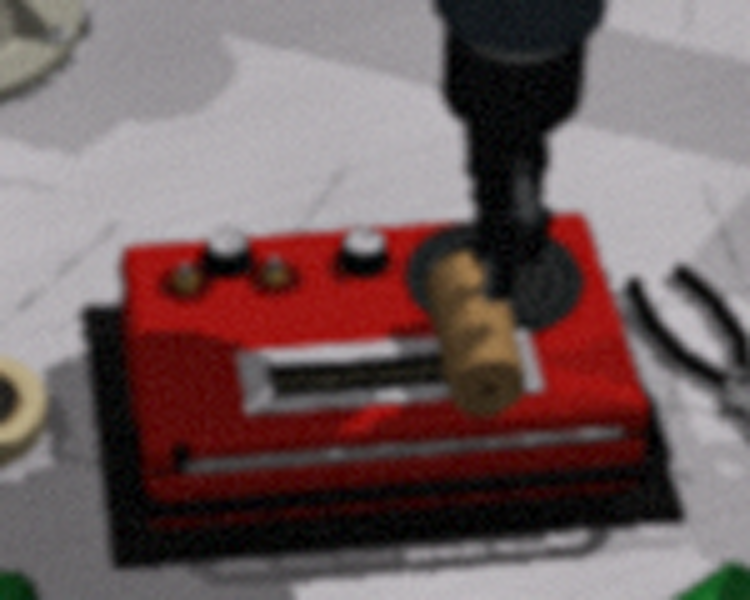

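The dowel is at y = +49 mm and still square. One more stroke of the same size takes it to about +69.

Call:
{"api": "carry_out", "payload": {"motion": [[0.3, 0, -0.76, 0, 0, 0, 0], [0.3, 0.04, -0.76, 0.3, 0.03, 0.04, 0.03], [0.3, 0.04, -0.76, 0.55, 0.03, 0.04, 0.03], [0.3, 0.04, -0.76, 0.65, 0.03, 0.04, 0.03], [0.3, 0.04, -0.76, 0.68, 0.03, 0.04, 0.03]]}}

```text
time_s: 13.75
eef_pos: [0.5401, 0.1223, 0.1197]
ee_rot: [0.001, 0.169, 0.986, -0.0]
ft_force: [-7.4, 0.4, 17.1]
width: 0.0256
```

Call:
{"api": "carry_out", "payload": {"motion": [[0.3, 0, 0.2, 0.08, 0, 0, 0], [0.3, 0, 0.45, 0.08, 0, 0, 0], [0.3, 0, 0.7, 0.08, 0, 0, 0], [0.3, 0, 0.95, 0.08, 0, 0, 0], [0.3, 0, 1.15, 0.08, 0, 0, 0]]}}

```text
time_s: 14.25
eef_pos: [0.5503, 0.1505, 0.1202]
ee_rot: [0.002, 0.168, 0.986, 0.0]
ft_force: [-6.3, 1.7, 15.1]
width: 0.0252
```

Call:
{"api": "carry_out", "payload": {"motion": [[0.3, 0, 0.15, 0.08, 0, 0, 0], [0.3, 0, 0.3, 0.07, 0, 0, 0], [0.3, 0, 0.3, 0.05, 0, 0, 0], [0.3, 0, 0.3, 0.03, 0, 0, 0]]}}

```text
time_s: 14.65
eef_pos: [0.5531, 0.1583, 0.1203]
ee_rot: [0.002, 0.168, 0.986, 0.001]
ft_force: [-1.8, 1.1, 5.7]
width: 0.0259
```

Call:
{"api": "carry_out", "payload": {"motion": [[0.3, 0, 0, -0.1, 0, 0, 0], [0.3, 0, 0, -0.4, 0, 0, 0], [0.3, 0, 0, -1, 0, 0, 0], [0.3, 0, 0, -2, 0, 0, 0], [0.3, 0, 0, -3, 0, 0, 0]]}}

```text
time_s: 15.15
eef_pos: [0.5524, 0.1579, 0.1958]
ee_rot: [0.002, 0.168, 0.986, 0.001]
ft_force: [0.9, 0.0, -0.5]
width: 0.0258
```

```bash
python3 - <<'E'
from h import *
dowel("scene");where()
crop("scene","pics/scene6.png",270,150,150,120,5)
E
```

```text
396 ((-1.1038093566894531, 68.38992309570312), (44.1204833984375, 99.53305053710938), 89.16947174072266) mean z 0.11471328965571796 y1/50/99 [46.96322984 64.94859193 88.53449349] x [-46.18248894  47.28763679]
t 15.2 tcp dial y 0.08 x -0.0034 z 0.20107809631764245 F [1.  0.9 4.7] w 0.025142157963120377
```

View pics/scene6.png

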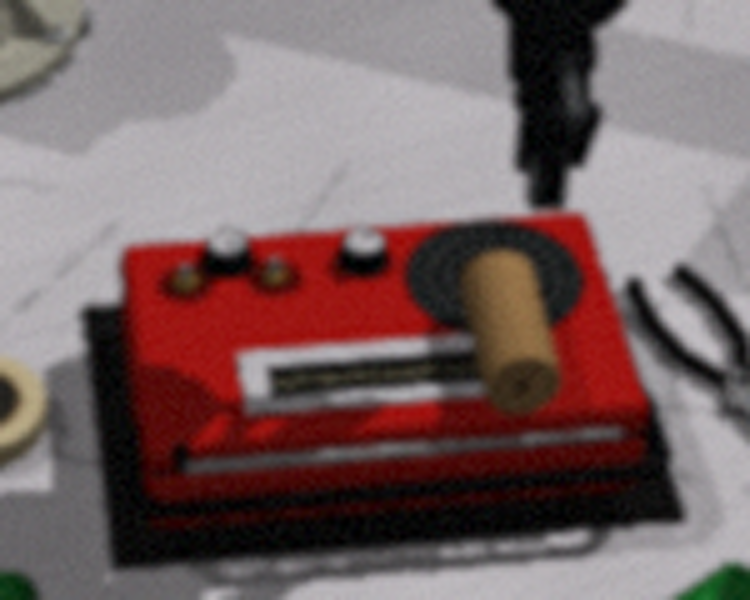

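The dowel now lies square near the far end, with its near end at about (520,385). The plate's start edge, about (238,350) to (248,413), is now visible, so I'll use it to check the plate frame. I'll also check that the dowel is at rest.

```bash
python3 - <<'E'
from h import *
for x,y in((237,350),(248,415)):
    p=pix2w("scene",270+(x+.5)/5-.5,150+(y+.5)/5-.5,.0765)-(END-.085*Y);print(p@X,p@Y)
dowel("scene");dowel("top");where()
E
```

```text
-0.027141267070196647 -0.08293449084187847
0.027306148836573892 -0.08288893372085804
394 ((0.2671318054199219, 68.63280487060547), (43.073944091796875, 100.5904769897461), 88.87123107910156) mean z 0.11484527095828652 y1/50/99 [47.50754885 65.51501642 88.43400999] x [-47.57045063  48.42309463]
763 ((-1.7509765625, 68.70123291015625), (43.03369140625, 92.2841796875), 88.90162658691406) mean z 0.11692247056417072 y1/50/99 [47.58410349 63.67520986 88.25709442] x [-47.05351497  43.22853958]
t 15.35 tcp dial y 0.0793 x -0.0052 z 0.19557667262681594 F [-0.3 -0.  -0.3] w 0.02582787444989453
```

Both cameras put the dowel at y = 68.7 mm, at rest and about 1° off square. The plate frame agrees to about 2 mm, so I'm handing the job in.

```bash
python3 -c "
from workcell import *
print(close_job())"
```

```text
the job is handed in; nothing more can be done
None
```

I rolled the dowel from y ≈ -66 mm to y ≈ +69 mm along the plate in seven fingertip strokes. The force read 10–19 N in the readings taken while rolling. The job is handed in, but no verdict was reported.

**Final position:** both cameras put the dowel's axis at y ≈ 68.7 mm, about 16 mm before the plate's end. It is centred within about 2 mm and about 1° off square.
**At rest and untouched:** repeated readings agreed to within 0.3 mm, and the fingers were about 75 mm above it.
**Plate position check:** the start edge, once uncovered, measured about 2 mm from where I expected it, which is within the calibration accuracy.
**Other objects:** the knobs, tape and pliers looked unmoved in the pictures. I did not measure them, and I did not check the reel or the jar after the start.

The force reading also showed about 5–8 N of sideways drag while pressing. The dowel did not visibly shift or turn because of it. No check failed.

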